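Draw spacer bars from the slotted bin and close them up as a pack in the bench caliper

ROBOT

A 6-joint arm with a two-finger parallel gripper is mounted at the origin on a cart in front of the work surface, level with it; the furniture and walls round the work are solid. World frame = base frame: x ahead of the robot, y to its left, z up, the work surface at z = 0. Lengths are in m, angles in rad, forces in N, time in s.
With the tool pointing down it reaches from about 0.3 to 0.775 m from the base axis. Payload 14.6 kg.
Tool frame: the origin (TCP) lies between the finger pads; the fingertips stand 8 mm ahead of it and the grasp point (between the pads) lies 11 mm behind it; z points along the fingers, y is the line along which they close (so a half turn about z gives the same grasp; the last joint's range is limited). The gripper opens to 94 mm and grips with 3 to 60 N. Pads are 16 mm wide; open, the fingers measure 119 mm over their backs; the gripper's body (75 mm by 177 mm) begins 78 mm behind the grasp point.
Start: joints at [1.163, 0.3, 1.521, -0, 1.321, -0.067], TCP at [0.184, 0.518, 0.213] pointing down, gripper open.
Joint ranges: [-3.03, 3.03], [-0.79, 2.21], [0.23, 2.52], [-1.04, 4.18], [0, 3.07], [-2.55, 2.55]. Speed limits (rad/s): [2.22, 2.22, 2.57, 3.14, 3.14, 3.14].

INTERFACE

Orientations are given as a rotation vector (axis times angle).
In Python, from bench import r, hand, ik, eyes gives the robot as it stands. The module is installed in compiled form; this text tells all that it offers. Calls block until the motion is done:
- r.move_ptp(position, orientation): joint-space move of the TCP to a pose.
- r.move_straight(position, ori=None, rate=0.15, threshold=None): straight line of the TCP; ori=None keeps the orientation; rate is the mean speed in m/s. With threshold (N) it stops when the force on the tool has changed by that much, and returns True; else False.
- r.move_j(angles): joint-space move.
- hand.open_gripper() and hand.clamp(): open the fingers fully, or close them until they stop; the grip force is fixed at half the most.
- r.pause(seconds).
- ik(position, orientation): joint angles nearest the present ones, or None.
- eyes.snapshot(name): name is "scene" or "top" or "wrist"; returns a dict with "color" (400x640x3 uint8, red, green, blue), "depth" (400x640 float32, m along the optical axis (not along the pixel's ray), 0 where there is no reading), "intrinsics" (3x3 intrinsics, pixels), "extrinsics" (4x4, takes a point from camera to world coordinates). Camera axes: x right, y down, z forward; pixel columns grow to the right and rows downward; lengths in m; the calibration is good to about 2 mm. A picture is of the moment at which its call begins.
A pose or a line that the arm cannot do raises r.Unreachable and nothing moves.
- r.hand_in(): hands the job in; it is judged then, once.
Readings, each from a call of its own:
- r.current_time_s(): time.
- r.current_joints(): joint angles.
- r.current_joint_velocities(): joint speeds.
- r.current_joint_torque(): joint torques, N m.
- r.current_ee_pos(): TCP position.
- r.current_tcp_rot(): TCP orientation.
- r.current_contact_force(): force on the tool from outside, world axes, zero at the start.
- r.current_moment(): the same for the moment, N m.
- r.current_finger_gap(): finger opening in m.
- r.current_grip_force(): force on a finger pad.
Only numpy, scipy, OpenCV 4.12 (cv2) and the standard library are available. Lean on these libraries where they do the work, as an engineer would, in place of code of your own. Each camera call takes 0.05 s, during which the arm holds its last target. There are 200 camera calls.

TASK

Draw every spacer bar out of the bar bin through its slot (they lean out at a slope and come out only along it) and lay the bars side by side across the bed of the bench caliper, between its anvil and its sliding jaw, each roughly centred so that both its ends stick out; open the jaw as far as you need. Then slide the jaw shut until all the bars are pushed together into one pack and the spring anvil visibly gives, but without driving it back to its stop. Leave the pack held like that so that I can read its width, and leave the other things on the bench where they are.

Things in the scene. Friction and masses are not known exactly. Their poses are not given: they have to be found in the camera images.
- bar_bin: Bar bin: fixed grey sheet-steel box 122 mm deep (x), 206 wide (y), 94 high, closed all round and on top but for four upright slots in its front wall (the -x side), one per lane. Origin: centre of its underside; z up. Inside: floor 4 mm thick, back wall 116 mm behind the front wall, thin dividers between lanes.
- bin_front (a point): Outer face of the bin's front wall (3 mm thick), mid-width, at sill height, 44 mm above the counter; x points into the bin, y along the wall. Slots: 22 mm wide, open from 44 to 78 mm above the counter, centred at y = -75, -25, +25, +75 mm from here.
- bed_mid (a point): Bench caliper, fixed: middle of the bed's top, 22 mm above the counter. x across the bed (72 mm wide) to the far side, y along it (256 mm) the way the jaw opens, z up. Spring anvil's face at rest: y = -75 mm, looking to +y; jaw's face: y = -75 mm + joint jaw. Both faces span x +-30 mm and 3 to 29 mm above the bed.
- caliper: The caliper's base; origin on the counter 50 mm beyond the bed's middle in +x. A bar lying centred across the bed sticks out 49 mm past both edges; 15 mm past its far (+x) end stands an end-stop rail, 44 mm above the counter. On the near side there is only the counter, but for low feet at the bed's ends (8 mm high, beyond y = +-104 mm). Headstock: 56 mm high.
- jaw (a joint): Opening of the sliding jaw in m: 0 when its face meets the resting anvil's face, 0.155 fully open. It stays where it is left; friction of about 8 N must be overcome to move it.
- jaw_grip (a point): Black upright thumb fin on the sliding jaw, 14 mm thick along the bed's y, 40 mm wide along x, top 85 mm above the counter; this point is in its middle, 70 mm above the counter, 28 mm beyond the jaw's face. The jaw block under it is 46 mm high above the counter (face plate 52 mm) and reaches 50 mm beyond the face.
- anvil (a joint): How far the spring anvil has been pressed back towards the headstock, in m: 0 at rest, 0.014 at its stop. Spring: it starts to give at about 2.7 N and needs 0.3 N more per mm; it shows the measuring force on the pack.
- encoder: Bystander: black shaft encoder, 39x49x47 mm, standing loose on the counter; origin at the centre of its underside.
- coupling: Bystander: silver shaft coupling, 29 mm diameter, 30 mm high, standing loose; origin at the centre of its underside.
- flux_tin: Bystander: round tin, 51 mm diameter, 24 mm high, loose; origin at the centre of its underside.
- bar_10_mid (a point): Centre of the 10 mm square spacer bar (10 x 10 x 170 mm, aluminium, under 0.2 kg); x along the bar. May be absent. At first it lies in one of the bin's lanes, its +x end down on the floor near the back wall, its underside on the slot's sill: it slopes up at 20 degrees and its -x end sticks 48 mm out. It leaves only along its slope, about 120 mm.
- bar_12_mid (a point): Centre of the 12 mm square spacer bar (12 x 12 x 170 mm, aluminium, under 0.2 kg); x along the bar. May be absent. At first it lies in one of the bin's lanes, its +x end down on the floor near the back wall, its underside on the slot's sill: it slopes up at 20 degrees and its -x end sticks 48 mm out. It leaves only along its slope, about 120 mm.
- bar_14_mid (a point): Centre of the 14 mm square spacer bar (14 x 14 x 170 mm, aluminium, under 0.2 kg); x along the bar. May be absent. At first it lies in one of the bin's lanes, its +x end down on the floor near the back wall, its underside on the slot's sill: it slopes up at 20 degrees and its -x end sticks 48 mm out. It leaves only along its slope, about 120 mm.
- bar_16_mid (a point): Centre of the 16 mm square spacer bar (16 x 16 x 170 mm, aluminium, under 0.2 kg); x along the bar. May be absent. At first it lies in one of the bin's lanes, its +x end down on the floor near the back wall, its underside on the slot's sill: it slopes up at 20 degrees and its -x end sticks 48 mm out. It leaves only along its slope, about 120 mm.

How it is judged:
On the way:
1. every bar lies on the caliper bed between anvil and jaw (z of bar_10_mid in the frame of bed_mid between 0.002 and 0.009 m and x of bar_10_mid in the frame of bed_mid between -0.03 and 0.03 m and y of each of bar_10_mid, bar_12_mid, bar_14_mid, bar_16_mid in the frame of bed_mid above -0.09 m and y of each of bar_10_mid, bar_12_mid, bar_14_mid, bar_16_mid in the frame of jaw_grip below -0.028 m and angle between the x axis of each of bar_10_mid, bar_12_mid, bar_14_mid, bar_16_mid and the x axis of bed_mid, either way round below 0.12 rad and z of bar_12_mid in the frame of bed_mid between 0.003 and 0.01 m and x of bar_12_mid in the frame of bed_mid between -0.03 and 0.03 m and z of bar_14_mid in the frame of bed_mid between 0.004 and 0.011 m and x of bar_14_mid in the frame of bed_mid between -0.03 and 0.03 m and z of bar_16_mid in the frame of bed_mid between 0.005 and 0.012 m and x of bar_16_mid in the frame of bed_mid between -0.03 and 0.03 m), for 0.2 s.
At the end, for the whole second after the job is handed in: Every bar lies flat on the caliper bed between anvil and jaw, across the bed within 0.12 rad, its middle within 30 mm of the bed's centre line, at rest; the jaw bears on the pack (over 0.2 N) and the spring anvil is pressed back between 2 and 12.5 mm (its stop is at 14 mm) (all of step 1 and linear speed of each of bar_10, bar_12, bar_14, bar_16 below 0.01 m/s and value of joint anvil between 0.002 and 0.0125 m and contact force between jaw and anything else above 0.2 N); the robot touches nothing.
It fails at once if the spring anvil is driven back to its stop (value of joint anvil above 0.0137 m).
It fails at once if a bystander (encoder, coupling or tin) is moved by more than 30 mm (distance of any of encoder, coupling, flux_tin from where it was at the start of the episode above 0.03 m).
Of bar_10, bar_12, bar_14, bar_16 only 3 to 4 are there at a start; the rules pass over those that are not, and their reading is None.
At some moment in a run one of bar_10, bar_12, bar_14, bar_16 may be knocked a few centimetres aside while the robot is not near it.
Once in a run the grip may slacken for a moment while it holds something.
It also fails if it takes over 210 s, if anything falls off the work surface, if the arm or the gripper's body presses on something with over 40 N, if the wrist force passes 120 N, or if a joint passes its speed limit or range.

## Working session

There is one attempt and no reset: what is moved stays moved. The work goes in short steps, each a Python script; the robot and the scene stay as the last script left them, time stands still between calls to the robot, and variables do not carry over. Pictures are saved under pics/ and viewed, at most 17 in all, crops included, and the job is handed in when it is done.

```bash
mkdir -p pics
python3 - <<'E'
from bench import r,hand,ik,eyes
import cv2,numpy as np
for n in("scene","top"):
    s=eyes.snapshot(n); cv2.imwrite(f"pics/{n}0.png",s["color"][:,:,::-1]); np.savez(f"{n}0.npz",**s)
    print(n,s["intrinsics"].round(1).tolist(),s["extrinsics"].round(3).tolist())
print(r.current_tcp_rot(),r.current_time_s())
E
```

```text
scene [[391.5, 0.0, 319.6], [0.0, 391.5, 208.5], [0.0, 0.0, 1.0]] [[0.834, -0.295, 0.466, 0.106], [-0.551, -0.417, 0.723, -0.678], [-0.019, -0.86, -0.511, 0.589], [0.0, 0.0, 0.0, 1.0]]
top [[382.7, 0.0, 323.4], [0.0, 382.7, 199.9], [0.0, 0.0, 1.0]] [[-0.005, -0.996, 0.091, 0.481], [-1.0, 0.005, -0.003, 0.069], [0.002, -0.091, -0.996, 1.08], [0.0, 0.0, 0.0, 1.0]]
[-5.32668330e-01 -3.09587987e+00  1.57610635e-03] 0.1
```

View pics/top0.png

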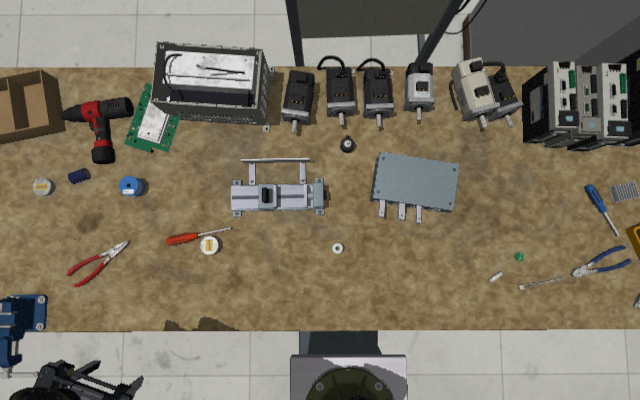

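View pics/scene0.png

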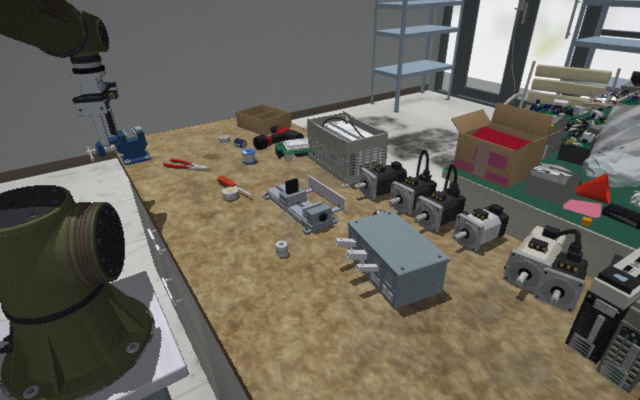

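The top view shows the caliper around (278,195) with its headstock on the right at (320,195), which is −y, and its fin at (267,196). The bin is at (415,183) with three bar ends at columns 382, 401 and 418. The tin (209,245) and coupling (337,248) are nearer the robot, and the encoder is at (347,144). Next I'll measure them.

```bash
cat > geo.py <<'E'
import numpy as np,cv2
def cloud(s):
    d=s["depth"];K=s["intrinsics"];v,u=np.indices(d.shape)
    p=np.stack([(u-K[0,2])/K[0,0]*d,(v-K[1,2])/K[1,1]*d,d],-1)
    E=s["extrinsics"];w=p@E[:3,:3].T+E[:3,3];w[d<=0]=np.nan;return w
E
python3 - <<'E'
import numpy as np,cv2
from geo import cloud
s=dict(np.load("top0.npz"));w=cloud(s);img=s["color"]
def sel(u0,u1,v0,v1,z0,z1):
    q=w[v0:v1,u0:u1].reshape(-1,3);q=q[(q[:,2]>z0)&(q[:,2]<z1)];return q
def rect(n,q):
    (c,sz,a)=cv2.minAreaRect(q[:,:2].astype(np.float32));print(n,len(q),np.round(c,4),np.round(sz,4),round(a,2),"zmed",np.median(q[:,2]).round(4))
print("table z",np.nanmedian(w[270:300,300:450,2]))
b=sel(360,475,140,218,.085,.105);rect("bin top",b)
for z0,z1 in((.02,.08),):
    m=((w[...,2]>.03)&(w[...,2]<.085)).astype(np.uint8);m[:, :365]=0;m[:,470:]=0;m[:195]=0;m[225:]=0
    n,l,st,ce=cv2.connectedComponentsWithStats(m)
    for i in range(1,n):
        if st[i,4]>20:
            q=w[l==i];rect("bar?",q);far=q[np.argsort(q[:,0])[:12]];print("  tip",far.mean(0).round(4),st[i])
rect("fin",sel(250,290,175,215,.078,.095))
rect("rail",sel(235,315,150,170,.036,.056))
rect("headstock",sel(312,332,170,215,.048,.065))
rect("jaw block",sel(240,300,175,215,.038,.06))
rect("bed",sel(225,320,175,220,.015,.03))
rect("tin",sel(195,222,232,258,.015,.035))
rect("coupling",sel(325,350,238,260,.02,.04))
rect("encoder",sel(335,360,130,157,.02,.06))
c=img[125:265,215:475];cv2.imwrite("pics/crop0.png",cv2.resize(c,None,fx=3,fy=3,interpolation=cv2.INTER_CUBIC)[:,:,::-1])
E
```

```text
table z -0.0010145502392288064
bin top 3838 [ 0.6219 -0.1756] [0.2123 0.1243] 80.5 zmed 0.0932
bar? 468 [ 0.5397 -0.1614] [0.2073 0.0555] 78.39 zmed 0.065
  tip [ 0.5136 -0.1831  0.07  ] [371 195  79  29 468]
fin 82 [0.5879 0.2208] [0.037  0.0132] 0.19 zmed 0.0836
rail 129 [0.6907 0.1984] [0.0055 0.1865] 1.04 zmed 0.0425
headstock 282 [0.5906 0.0794] [0.0351 0.0654] 89.62 zmed 0.055
jaw block 331 [0.5884 0.2178] [0.0644 0.0479] 0.76 zmed 0.0457
bed 1540 [0.5883 0.2014] [0.0727 0.2446] 1.14 zmed 0.0213
tin 311 [0.4674 0.3872] [0.0765 0.0496] 33.79 zmed 0.0224
coupling 73 [0.4463 0.0297] [0.0246 0.0274] 0.06 zmed 0.0295
encoder 157 [ 0.7347 -0.002 ] [0.0361 0.0367] 2.0 zmed 0.0309
```

View pics/crop0.png

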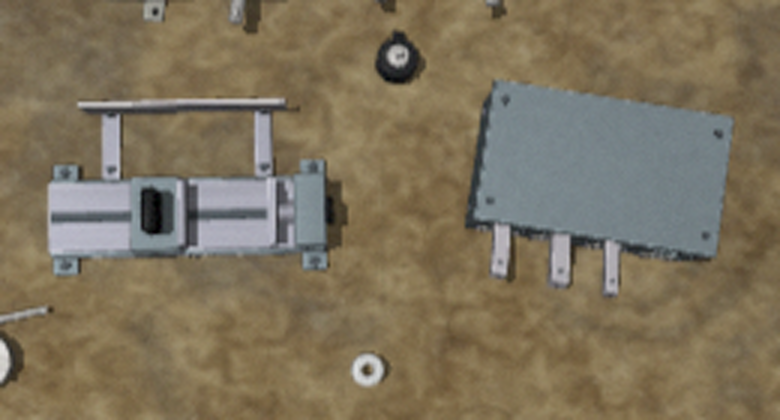

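```bash
cat >> geo.py <<'E'
from scipy.spatial.transform import Rotation as Ro
def ori(z,y):
    "rotvec of the tool: z along fingers, y closing line"
    z=np.array(z,float);z/=np.linalg.norm(z);y=np.array(y,float);y-=z*(y@z);y/=np.linalg.norm(y)
    return Ro.from_matrix(np.stack([np.cross(y,z),y,z],1)).as_rotvec()
def down(yaw,sgn=1): return ori([0,0,-1],[-sgn*np.sin(yaw),sgn*np.cos(yaw),0])
E
python3 - <<'E'
from bench import r,hand,ik,eyes
import numpy as np,cv2
from geo import *
yaw=np.deg2rad(-9);X=np.array([np.cos(yaw),np.sin(yaw),0]);Y=np.array([-np.sin(yaw),np.cos(yaw),0]);Z=np.array([0,0,1.])
F=np.array([.622,-.1756,0])-.061*X
s20,c20=np.sin(.349),np.cos(.349); B=c20*X-s20*Z; N=s20*X+c20*Z   # bar inward, up-normal
print("scene start R",Ro.from_rotvec(r.current_tcp_rot()).as_matrix().round(2).tolist())
t=F+25*.001*Y-.036*X+Z*.072
for pull in(0,.04,.08,.12,.14):
    for sg in(1,-1):
        p=t-pull*B+.011*B
        j=ik(p,ori(B,sg*N));k=ik(t-pull*B-.011*N,ori(-N,sg*Y))
        print(pull,sg,p.round(3),None if j is None else np.round(j,2),None if k is None else np.round(k,2))
for sg in (1,-1):
  for P in([.518,.16,.02],[.518,.25,.02],[.588,.303,.07]): 
    k=ik(P,down(0.02,sg));print(P,sg,None if k is None else np.round(k,2))
hand.open_gripper()
r.move_ptp([.47,-.15,.30],down(yaw,1))
s=eyes.snapshot("wrist");np.savez("w1.npz",**s);cv2.imwrite("pics/w1.png",s["color"][:,:,::-1])
print(r.current_time_s(),s["extrinsics"].round(3).tolist())
E
```

```text
scene start R [[-0.94, 0.33, -0.0], [0.33, 0.94, -0.0], [0.0, -0.0, -1.0]]
0 1 [ 0.54  -0.137  0.068] None [-0.3   0.65  1.41 -0.05  1.42 -1.69]
0 -1 [ 0.54  -0.137  0.068] [-0.44  0.5   2.31  2.8   0.9   0.12] [-0.3   0.65  1.41 -0.05  1.42  1.45]
0.04 1 [ 0.503 -0.131  0.082] None [-0.3   0.56  1.53 -0.05  1.4  -1.7 ]
0.04 -1 [ 0.503 -0.131  0.082] [-0.48  0.42  2.41  2.76  0.92  0.12] [-0.3   0.56  1.53 -0.05  1.4   1.44]
0.08 1 [ 0.466 -0.126  0.096] None [-0.31  0.47  1.63 -0.05  1.38 -1.71]
0.08 -1 [ 0.466 -0.126  0.096] [-0.53  0.32  2.5   2.7   0.93  0.14] [-0.31  0.47  1.63 -0.05  1.38  1.43]
0.12 1 [ 0.429 -0.12   0.109] None [-0.33  0.38  1.73 -0.06  1.37 -1.72]
0.12 -1 [ 0.429 -0.12   0.109] None [-0.33  0.38  1.73 -0.06  1.37  1.42]
0.14 1 [ 0.41  -0.117  0.116] None [-0.33  0.33  1.78 -0.06  1.37 -1.72]
0.14 -1 [ 0.41  -0.117  0.116] None [-0.33  0.33  1.78 -0.06  1.37  1.42]
[0.518, 0.16, 0.02] 1 [ 0.23  0.52  1.71 -0.    0.91 -1.36]
[0.518, 0.25, 0.02] 1 [ 0.39  0.58  1.61  0.    0.95 -1.2 ]
[0.588, 0.303, 0.07] 1 [ 0.42  0.68  1.3   0.    1.16 -1.17]
[0.518, 0.16, 0.02] -1 [ 0.23  0.52  1.71 -0.    0.91  1.78]
[0.518, 0.25, 0.02] -1 [ 0.39  0.58  1.61 -0.    0.95  1.94]
[0.588, 0.303, 0.07] -1 [ 0.42  0.68  1.3  -0.    1.16  1.97]
2.9583 [[0.154, 0.953, 0.262, 0.393], [0.988, -0.149, -0.042, -0.137], [-0.001, 0.265, -0.964, 0.471], [0.0, 0.0, 0.0, 1.0]]
```

View pics/w1.png

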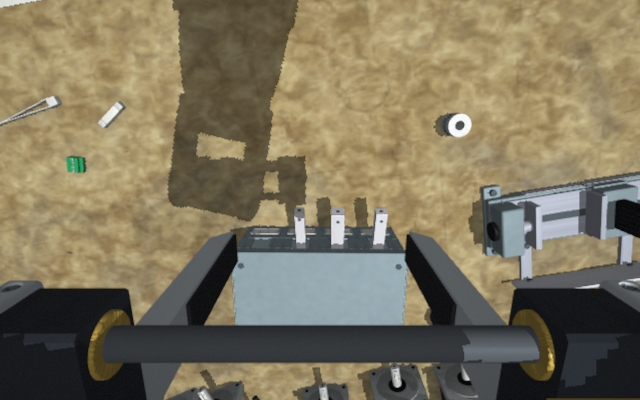

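Three bars are at px (300,228), (338,228) and (380,228), in lanes −25, +25 and +75; lane −75 is empty. An open gripper is too wide to go between neighbouring bars at 50 mm pitch. So the middle bar comes out first: front grip, half pull, let it tip out, then regrip from above. After that the outer bars are clear. First I'll measure the bars finely and check the front grip's reach.

Run:
```python
from bench import r,hand,ik,eyes
import numpy as np,cv2
from geo import *
s=dict(np.load("w1.npz"));w=cloud(s)
# bin top rect
q=w[245:322,225:412].reshape(-1,3);q=q[(q[:,2]>.088)&(q[:,2]<.1)]
(c,sz,a)=cv2.minAreaRect(q[:,:2].astype(np.float32));print("bin",c,sz,a,q[:,2].mean())
e=q[:,:2]-np.mean(q[:,:2],0)
# front edge line: for columns, min-x point
yaw=None
P=np.array([[w[v,u] for v in range(235,300) if abs(w[v,u,2]-.094)<.005][0] for u in range(240,398,3)])
k=np.polyfit(P[:,1],P[:,0],1);yaw=-np.arctan(k[0]);print("yaw deg from front edge",np.rad2deg(yaw),"x at y=-.165",np.polyval(k,-.165),"ends",P[0],P[-1])
X=np.array([np.cos(yaw),np.sin(yaw)]);Y=np.array([-X[1],X[0]])
m=((w[...,2]>.045)&(w[...,2]<.09)).astype(np.uint8);m[:200]=0;m[236:]=0;m[:,:285]=0;m[:,395:]=0
n,l,st,ce=cv2.connectedComponentsWithStats(m)
print("k",k)
for i in range(1,n):
    if st[i,4]<30: continue
    q=w[l==i];b=q[:,:2]@np.c_[X,Y];
    print(st[i],"bx",np.percentile(b[:,0],[1,99]).round(4),"by",np.percentile(b[:,1],[3,97]).round(4),"mid",q.mean(0).round(4),"slope",np.polyfit(b[:,0],q[:,2],1).round(3),"ztip",np.percentile(q[:,2],98).round(4))
print("front edge bx",(P[:,:2]@X).mean(),"by range",P[[0,-1],:2]@Y)
```

```text
bin (0.6065444946289062, -0.17331095039844513) (0.21217063069343567, 0.09564917534589767) 80.87042236328125 0.09397526128051441
yaw deg from front edge -9.084620444175352 x at y=-.165 0.5604475968683383 ends [ 0.54454574 -0.25769306  0.09339255] [ 0.57488062 -0.07558483  0.09188983]
k [0.15989875 0.58683089]
[294 207  12  29 295] bx [0.5328 0.5709] by [-0.1058 -0.0942] mid [ 0.5272 -0.1855  0.0674] slope [-0.234  0.196] ztip 0.0738
[331 207  13  29 376] bx [0.5328 0.5684] by [-0.0608 -0.046 ] mid [ 0.5329 -0.1393  0.0713] slope [-0.097  0.124] ztip 0.0773
[372 208  15  28 363] bx [0.5336 0.5697] by [-0.0076  0.0058] mid [ 0.5427 -0.0884  0.0687] slope [-0.241  0.201] ztip 0.0755
front edge bx 0.5794698157370956 by range [-0.16848065  0.01613292]
```

```bash
cat >> geo.py <<'E'
yaw=np.deg2rad(-9.05);X=np.array([np.cos(yaw),np.sin(yaw),0]);Y=np.array([-np.sin(yaw),np.cos(yaw),0]);Z=np.array([0,0,1.])
def bf(bx,by,z): return bx*X+by*Y+z*Z
def BN(deg):
    a=np.deg2rad(deg);return np.cos(a)*X-np.sin(a)*Z, np.sin(a)*X+np.cos(a)*Z
E
python3 - <<'E'
from bench import r,ik
from geo import *
for deg in(20,23,26):
    B,N=BN(deg); G=bf(.5414,-.0535,.0662)+.006*N
    for d in(0,.05,.06,.07,.08,.085,.09,.1):
        p=G+.011*B-d*B; j=ik(p,ori(B,-N)); print(deg,d,p.round(3),None if j is None else np.round(j,2))
    for h in(.06,.1,.15):
        p=G+.011*B-.045*B+h*Z;j=ik(p,ori(B,-N)); print(" up",h,None if j is None else np.round(j,2))
E
```

```text
20 0 [ 0.538 -0.14   0.068] [-0.45  0.5   2.31  2.79  0.91  0.12]
20 0.05 [ 0.492 -0.133  0.085] [-0.5   0.39  2.43  2.74  0.93  0.13]
20 0.06 [ 0.483 -0.131  0.089] [-0.51  0.37  2.46  2.72  0.93  0.13]
20 0.07 [ 0.474 -0.13   0.092] [-0.52  0.35  2.48  2.71  0.93  0.14]
20 0.08 [ 0.464 -0.128  0.095] [-0.54  0.32  2.5   2.69  0.93  0.14]
20 0.085 [ 0.46  -0.127  0.097] [-0.55  0.31  2.51  2.68  0.93  0.15]
20 0.09 [ 0.455 -0.127  0.099] None
20 0.1 [ 0.446 -0.125  0.102] None
 up 0.06 [-0.49  0.18  2.43  2.66  0.73  0.26]
 up 0.1 [-0.49  0.04  2.42  2.56  0.6   0.38]
 up 0.15 [-0.49 -0.11  2.38  2.36  0.45  0.61]
23 0 [ 0.539 -0.14   0.067] [-0.44  0.46  2.31  2.78  0.81  0.14]
23 0.05 [ 0.493 -0.133  0.087] [-0.49  0.34  2.42  2.72  0.82  0.17]
23 0.06 [ 0.484 -0.131  0.091] [-0.5   0.32  2.45  2.7   0.82  0.17]
23 0.07 [ 0.475 -0.13   0.095] [-0.52  0.29  2.47  2.68  0.82  0.18]
23 0.08 [ 0.466 -0.128  0.099] [-0.53  0.26  2.49  2.66  0.81  0.19]
23 0.085 [ 0.461 -0.128  0.101] [-0.54  0.25  2.5   2.65  0.81  0.2 ]
23 0.09 [ 0.457 -0.127  0.103] [-0.54  0.23  2.51  2.64  0.81  0.
[... 167 characters left out ...]
0.38  0.77]
26 0 [ 0.539 -0.14   0.067] [-0.44  0.43  2.3   2.75  0.72  0.17]
26 0.05 [ 0.494 -0.133  0.089] [-0.48  0.3   2.41  2.69  0.71  0.21]
26 0.06 [ 0.485 -0.131  0.093] [-0.49  0.27  2.43  2.67  0.71  0.22]
26 0.07 [ 0.476 -0.13   0.097] [-0.51  0.24  2.45  2.65  0.7   0.23]
26 0.08 [ 0.468 -0.129  0.102] [-0.52  0.21  2.47  2.63  0.7   0.25]
26 0.085 [ 0.463 -0.128  0.104] [-0.52  0.19  2.49  2.61  0.7   0.25]
26 0.09 [ 0.459 -0.127  0.106] [-0.53  0.18  2.5   2.6   0.69  0.26]
26 0.1 [ 0.45  -0.126  0.111] [-0.55  0.14  2.52  2.58  0.69  0.28]
 up 0.06 [-0.48  0.1   2.39  2.54  0.53  0.39]
 up 0.1 [-0.48 -0.02  2.37  2.36  0.42  0.59]
 up 0.15 [-0.48 -0.15  2.33  1.99  0.32  0.99]
```

Run:
```python
from bench import r,hand,ik,eyes
import numpy as np,cv2
from geo import *
B,N=BN(22);B20,_=BN(20);o=ori(B,-N)
T=bf(.5414,-.0535,.0662)+.006*N+.011*B
r.move_ptp(T-.045*B+.12*Z,o); print(r.current_time_s())
r.move_straight(T-.045*B,rate=.15)
hit=r.move_straight(T,rate=.08,threshold=12); print("hit",hit,r.current_contact_force().round(1))
if not hit:
    hand.clamp(); print("gap",r.current_finger_gap(),r.current_grip_force(),r.current_contact_force().round(1))
    r.move_straight(T-.057*B20,rate=.1)
    print("gap",r.current_finger_gap(),r.current_contact_force().round(1),r.current_time_s())
s=eyes.snapshot("scene");cv2.imwrite("pics/s1.png",cv2.resize(s["color"][140:320,200:520],None,fx=2,fy=2)[:,:,::-1])
```

```text
5.0417
hit False [-0.9  0.   0. ]
gap 0.01579717128933673 29.97816950082779 [-0.1  0.9  0.6]
gap 0.015615846037932963 [-0.6 -0.1 -2. ] 8.6
```

View pics/s1.png

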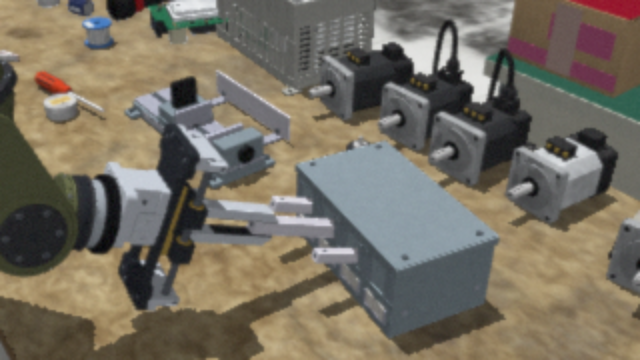

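The middle bar (16 mm) is held and drawn about 57 mm out, at crop (300,225). Now release it, back off and look.

Run:
```python
from bench import r,hand,ik,eyes
import numpy as np,cv2
from geo import *
B,N=BN(22);B20,_=BN(20)
T=bf(.5414,-.0535,.0662)+.006*N+.011*B
hand.open_gripper(); r.move_straight(T-.087*B,rate=.15); r.move_straight(T-.087*B+.12*Z,rate=.3)
r.move_ptp([.43,-.135,.28],down(yaw))
print(r.current_time_s(),np.round(r.current_joints(),2))
s=eyes.snapshot("wrist");np.savez("w2.npz",**s);cv2.imwrite("pics/w2.png",s["color"][:,:,::-1])
```

```text
13.2167 [-0.39  0.03  1.68  0.    1.43 -1.8 ]
```

View pics/w2.png

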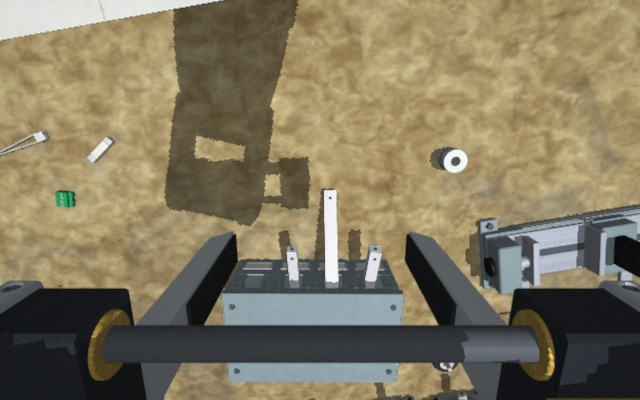

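The middle bar now sticks far out, with its tip at (329,191) and its root at (332,280). The other two are unmoved at (292,265) and (373,262).

Run:
```python
import numpy as np
from geo import *
s=dict(np.load("w2.npz"));w=cloud(s);q=w[186:272,322:341].reshape(-1,3);q=q[q[:,2]>.012]
bx,by=q@X,q@Y; ok=np.abs(by-np.median(by))<.02; bx,by,z=bx[ok],by[ok],q[ok,2]
for a in np.arange(.44,.58,.012):
    k=(bx>a)&(bx<a+.012)
    if k.sum()>5: print(a.round(3),k.sum(),np.percentile(by[k],[5,50,95]).round(4),np.percentile(z[k],[20,50,90]).round(4))
print(bx.min())
```

```text
0.476 123 [-0.0612 -0.0547 -0.047 ] [0.016  0.0176 0.0203]
0.488 118 [-0.0612 -0.0541 -0.047 ] [0.0215 0.023  0.0255]
0.5 128 [-0.0612 -0.0535 -0.0471] [0.0269 0.0284 0.0309]
0.512 132 [-0.0612 -0.0535 -0.0458] [0.032  0.0337 0.0358]
0.524 135 [-0.0612 -0.0536 -0.046 ] [0.0374 0.0389 0.0414]
0.536 132 [-0.0605 -0.0536 -0.046 ] [0.0424 0.0442 0.0464]
0.548 133 [-0.06   -0.0524 -0.0461] [0.0482 0.0499 0.0523]
0.56 119 [-0.06   -0.0524 -0.0449] [0.0534 0.055  0.0566]
0.572 60 [-0.0636 -0.0517 -0.0392] [0.017  0.0262 0.0358]
0.47567220150457407
```

The bar now leans outward with its tip on the counter, sloping about 24°, so the front end can be gripped from above. Before that I'll get the caliper's y-profile from the images already taken.

Run:
```python
import numpy as np
from geo import *
for f in("w1","w2","top0"):
    w=cloud(dict(np.load(f+".npz"))).reshape(-1,3)
    k=(np.abs(w[:,0]-.575)<.012)&(w[:,1]>.05)&(w[:,1]<.34)&(w[:,2]>.01)
    q=w[k];b=np.round(q[:,1]/.004).astype(int)
    print(f," ".join(f"{i*4}:{np.median(q[b==i,2])*1000:.0f}" for i in sorted(set(b))))
w=cloud(dict(np.load("w2.npz"))).reshape(-1,3)
k=(w[:,1]>.14)&(w[:,1]<.17)&(w[:,2]>.016)&(w[:,2]<.03)&(w[:,0]>.5)&(w[:,0]<.66);print("bed x range w2",np.percentile(w[k,0],[2,98]))
```

```text
w1 60:43 64:43 68:44 72:56 76:56 80:56 84:56 88:56 92:56 96:54 100:47 104:42 108:41 112:42 116:51 120:51 128:21 132:21 136:21 140:22 144:22 148:22 152:22 156:22 160:22 164:22 168:22 172:22 176:22 180:22 184:22 188:22 192:37 196:50 200:51 204:45 208:45 212:60 216:62 220:59 224:48 228:46 232:45 236:45 240:45 244:44 264:22 268:22
w2 60:42 64:44 68:43 72:56 76:56 80:56 84:56 88:56 92:56 96:49 100:47 104:41 108:37 112:41 116:51 120:50 124:22 128:22 132:22 136:22 140:22 144:22 148:22 152:22 156:22 160:22 164:22 168:22 172:22 176:22 180:22 184:22 188:22 192:36 196:50 200:51 204:46 208:45 212:61 216:63 220:57 224:53 228:46 232:45 236:45 240:45 244:44 260:21 264:22 268:21
top0 60:47 64:45 68:55 72:54 76:57 80:55 84:55 88:55 92:55 96:47 100:22 104:24 108:21 112:47 116:52 120:50 124:22 128:22 132:22 136:19 140:22 144:21 148:23 152:21 156:23 160:23 164:20 168:22 172:21 176:21 180:21 184:21 188:22 192:31 196:51 200:51 204:44 208:46 212:46 216:67 220:84 224:82 228:82 232:45 236:46 240:45 248:22 252:23 256:22 260:21 264:22 268:23 272:21 276:22 280:21 284:21 288:22 292:22 296:21 300:21 304:22 308:19 312:21 316:22 320:23 324:21
bed x range w2 [0.55250996 0.61912641]
```

```bash
cat >> geo.py <<'E'
from bench import r,hand,ik,eyes
CY=.019;ANV=.121
def tdown(deg):   # tool normal to a bar that rises deg into the bin
    a=np.deg2rad(deg);return ori(np.sin(a)*X-np.cos(a)*Z,Y)
def place(gx,yc,gz):
    "carry held level bar to caliper: grasp x, bar y (from anvil face), grasp height when lying"
    o=down(CY); y=ANV+yc-CY*(.588-gx)
    p=np.array(r.current_ee_pos()); r.move_straight([p[0],p[1],.15],rate=.3)
    r.move_ptp([gx,y,.13],o); print("gap over caliper",r.current_finger_gap())
    if r.current_finger_gap()<.009: return False
    r.move_straight([gx,y,gz-.011+.006],rate=.2)
    hit=r.move_straight([gx,y,gz-.011-.003],rate=.03,threshold=4)
    print("touch",hit,np.round(r.current_ee_pos(),4)); hand.open_gripper(); 
    q=np.array(r.current_ee_pos()); r.move_straight([q[0],q[1],.13],rate=.3); return True
E
python3 - <<'E'
from geo import *
a=np.deg2rad(24); n=-np.sin(a)*X+np.cos(a)*Z; zt=-n
G=bf(.508,-.0538,.0204)+.009*n; T=G+.011*zt
o=tdown(24)
r.move_ptp(T-.08*zt,o); hit=r.move_straight(T,rate=.12,threshold=15); print("hit",hit,r.current_contact_force().round(1))
if not hit:
    hand.clamp(); print("gap",r.current_finger_gap())
    L=bf(.501,-.0538,.044+.008+.003+.009-.011)
    r.move_straight(L,ori=tdown(0),rate=.06); print("lev",r.current_contact_force().round(1),r.current_finger_gap())
    r.move_straight(L-.075*X+.004*Z,rate=.12); print(r.current_contact_force().round(1),r.current_finger_gap(),r.current_time_s())
s=eyes.snapshot("scene");cv2.imwrite("pics/s2.png",cv2.resize(s["color"][140:320,200:520],None,fx=2,fy=2)[:,:,::-1])
E
```

```text
hit False [-0.5 -1.   0.6]
gap 0.015705663664310487
lev [-0.7 -0.  -1.4] 0.01573791671717298
[-0.2 -0.2 -1.9] 0.015871119540380566 17.6667
```

View pics/s2.png

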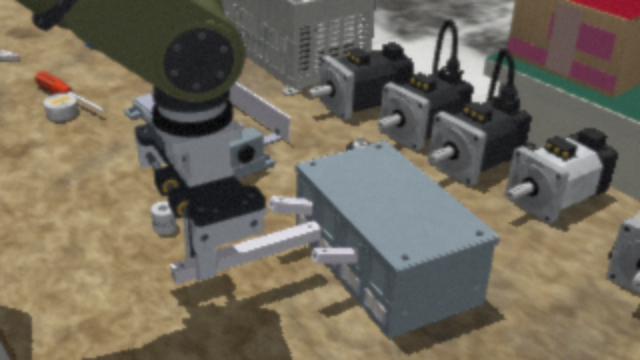

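The bar is clear of the slot, with its inner end at crop (318,232) just outside. Next, place it in the caliper.

Run:
```python
from geo import *
r.move_straight(np.array(r.current_ee_pos())-.012*X,rate=.15)
place(.530,.012,.022+.008+.009)
print(r.current_time_s())
s=eyes.snapshot("top");np.savez("t2.npz",**s);cv2.imwrite("pics/t2.png",cv2.resize(s["color"][125:265,215:475],None,fx=3,fy=3,interpolation=cv2.INTER_CUBIC)[:,:,::-1])
```

```text
gap over caliper 0.026283384152012562
touch True [0.5333 0.1379 0.0369]
22.2667
```

View pics/t2.png

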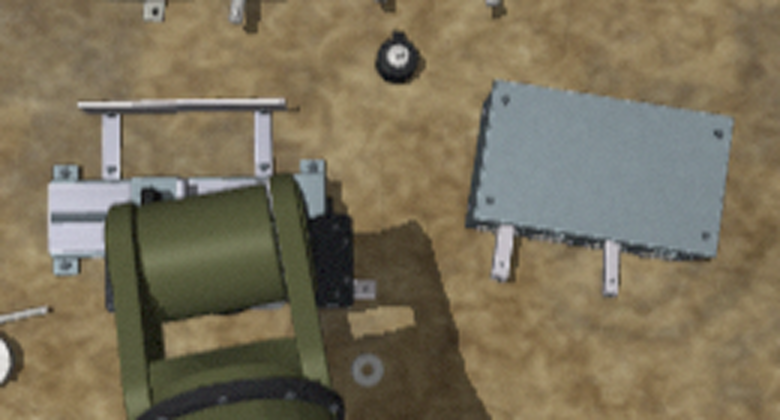

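The gap read 26 mm, so the grip slackened in transit. A bar end shows at crop (365,288), beside the gripper. I'll move aside and look.

Run:
```python
from geo import *
r.move_ptp([.40,.16,.32],down(0))
s=eyes.snapshot("wrist");np.savez("w3.npz",**s);cv2.imwrite("pics/w3.png",s["color"][:,:,::-1]);print(r.current_time_s())
```

```text
23.2917
```

View pics/w3.png

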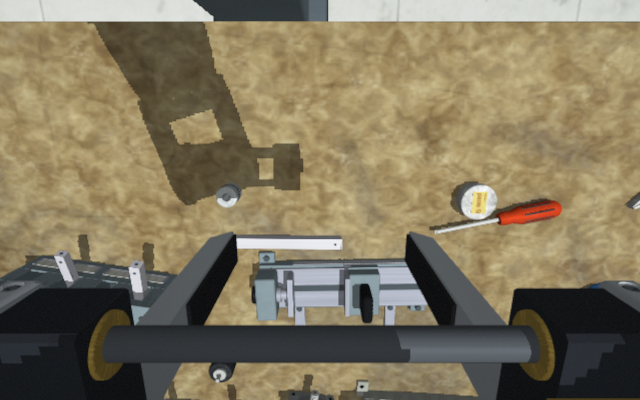

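The bar fell on the counter and lies along y just in front of the caliper, from (237,243) to (341,243). The coupling is at (228,196) and the tin at (478,202). Now measure the bar and check the bystanders.

Run:
```python
from geo import *
w=cloud(dict(np.load("w3.npz")));q=w[232:254,232:346].reshape(-1,3);q=q[(q[:,2]>.010)]
print(q.min(0),q.max(0))
(c,sz,a)=cv2.minAreaRect(q[(q[:,0]<.545)&(q[:,2]<.022),:2].astype(np.float32));print(c,sz,a,np.percentile(q[:,2],[10,50,90]))
cp=w[180:212,212:244].reshape(-1,3);cp=cp[cp[:,2]>.024];print("coupling",cp.mean(0),cp.min(0),cp.max(0))
for y0 in np.arange(.07,.26,.02):
    k=(abs(q[:,1]-y0)<.01);print(y0.round(2),q[k][:,0].min().round(4),q[k][:,0].max().round(4),np.median(q[k][:,2]).round(4)) if k.sum() else 0
```

```text
[0.39054959 0.03422324 0.01000359] [0.52828638 0.18964557 0.32185297]
(0.5199841260910034, 0.11192508041858673) (0.15553875267505646, 0.017034733667969704) 89.54813385009766 [0.01422852 0.0159743  0.01751966]
coupling [0.44475155 0.02987854 0.02967284] [0.43066457 0.01502687 0.02413123] [0.4596305  0.04335188 0.03235174]
0.07 0.5112 0.5276 0.0159
0.09 0.5115 0.5283 0.0157
0.11 0.3905 0.528 0.0166
0.13 0.5116 0.5283 0.016
0.15 0.512 0.5283 0.0159
0.17 0.512 0.5281 0.0159
0.19 0.5123 0.5278 0.0159
```

Run:
```python
from geo import *
o=down(-np.pi/2)
r.move_ptp([.4865,.1497,.12],o); r.move_straight([.4865,.1497,.03],rate=.2)
hit=r.move_straight([.4865,.1497,.011],rate=.05,threshold=8); print("hit",hit)
if not hit:
    hand.clamp(); print("gap",r.current_finger_gap())
    r.move_straight([.4865,.1497,.14],rate=.2); print("gap",r.current_finger_gap())
    r.move_straight([.47,.133,.15],ori=down(CY),rate=.1)
    place(.535,.012,.022+.008+.014)
r.move_ptp([.40,.16,.32],down(0))
s=eyes.snapshot("wrist");np.savez("w4.npz",**s);cv2.imwrite("pics/w4.png",s["color"][:,:,::-1]);print(r.current_time_s())
```

```text
hit False
gap 0.015586963048862259
gap 0.016088540445776362
gap over caliper 0.015592343818337528
touch True [0.5357 0.1323 0.0321]
33.75
```

View pics/w4.png

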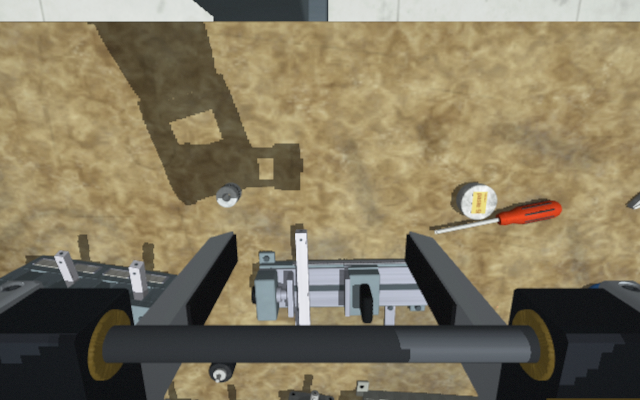

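The 16 mm bar lies on the bed next to the anvil, from (302,235) to (302,325). Now open the jaw fully.

Run:
```python
from geo import *
o=down(CY)
z=.064
r.move_ptp([.588,.2215,.14],o); hit=r.move_straight([.588,.2215,z],rate=.12,threshold=10)
print(hit); hand.clamp(); p0=np.array(r.current_ee_pos());print("gap",r.current_finger_gap(),p0.round(4),r.current_contact_force().round(1))
h=r.move_straight([.5865,.310,z],rate=.05,threshold=22);print("stop",h,np.round(r.current_ee_pos(),4),r.current_contact_force().round(1))
hand.open_gripper(); r.move_straight([.5865,r.current_ee_pos()[1],.14],rate=.2)
r.move_ptp([.47,-.13,.28],down(yaw)); s=eyes.snapshot("wrist");np.savez("w5.npz",**s);cv2.imwrite("pics/w5.png",s["color"][:,:,::-1]);print(r.current_time_s())
w=cloud(s);K=s["intrinsics"];E=s["extrinsics"]
m=((w[...,2]>.045)&(w[...,2]<.09)&(w@X<.5795)&(w@X>.5)).astype(np.uint8)
n,l,st,ce=cv2.connectedComponentsWithStats(m)
for i in range(1,n):
    if 150<st[i,4]<900:
        q=w[l==i];bx,by=q@X,q@Y
        print(st[i],"bx",np.percentile(bx,[1,99]).round(4),"by near/tip",[np.percentile(by[np.abs(bx-a)<.006],[3,97]).round(4) if (np.abs(bx-a)<.006).any() else None for a in(.538,.548,.558)],"z",[np.median(q[np.abs(bx-a)<.006,2]).round(4) for a in(.538,.548,.558)])
```

```text
False
gap 0.013529202997550683 [0.588  0.2216 0.064 ] [-0.4  0.5 -0.8]
stop True [0.5867 0.3025 0.064 ] [-1.3 -3.9  6.2]
41.85
[275 215  14  35 390] bx [0.5332 0.5787] by near/tip [array([-0.106 , -0.0946]), array([-0.1059, -0.0945]), array([-0.1058, -0.0943])] z [np.float64(0.0714), np.float64(0.0693), np.float64(0.0655)]
[355 214  18  37 495] bx [0.5314 0.5788] by near/tip [array([-0.009 ,  0.0047]), array([-0.0096,  0.0039]), array([-0.0102,  0.0035])] z [np.float64(0.0742), np.float64(0.0718), np.float64(0.0681)]
```

View pics/w5.png

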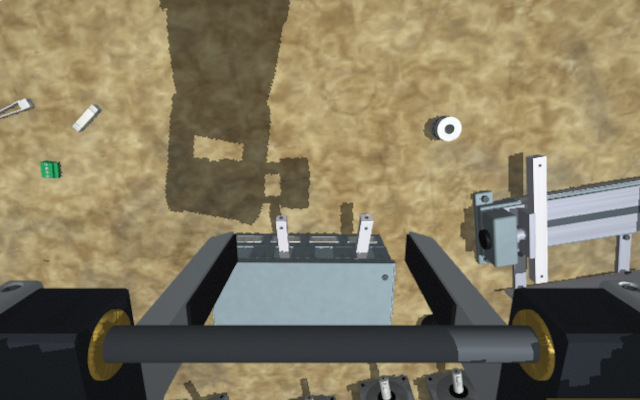

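The jaw is open, with its fin at y = 0.3025. The 16 mm bar lies on the bed at (538,220), and the remaining bars are at (282,235) and (363,235). Now the 14 mm bar.

```bash
cat >> geo.py <<'E'
def draw(bx,by,zc,off=.004):
    B,N=BN(20);o=tdown(-20);T=bf(bx,by,zc)+off*N-.011*N
    r.move_ptp(T+.06*N,o); hit=r.move_straight(T,rate=.1,threshold=12)
    print("hit",hit); 
    if hit: return False
    hand.clamp(); print("gap",r.current_finger_gap())
    r.move_straight(T-.132*B,rate=.12); print("pulled",r.current_finger_gap(),r.current_contact_force().round(1))
    p=T-.14*B; r.move_straight([p[0],p[1],.15],ori=tdown(0),rate=.12); print("gap",r.current_finger_gap(),r.current_time_s())
    return r.current_finger_gap()>.009
E
python3 - <<'E'
from geo import *
if draw(.550,-.003,.0635): place(.514,.143,.022+.007+.004)
r.move_ptp([.40,.16,.32],down(0))
s=eyes.snapshot("wrist");np.savez("w6.npz",**s);cv2.imwrite("pics/w6.png",s["color"][:,:,::-1]);print(r.current_time_s())
E
```

```text
hit False
gap 0.013643015338893104
pulled 0.013562339810946733 [-0.4  0.1 -2.1]
gap 0.013659991903251663 46.4083
gap over caliper 0.013935089605322285
touch True [0.5145 0.2626 0.0196]
51.7917
```

View pics/w6.png

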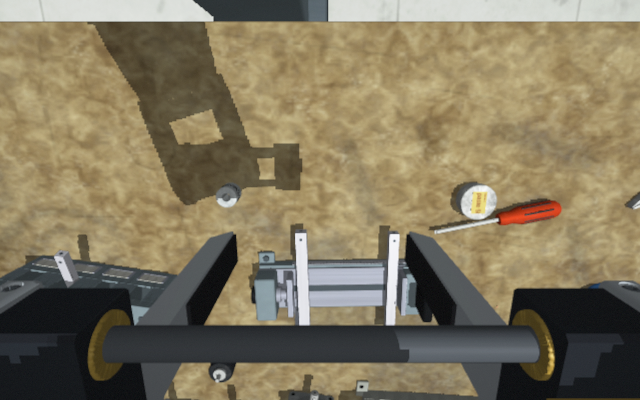

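The 14 mm bar lies on the bed at (393,280), clear of the jaw at (412,290), and the 16 mm bar is at (302,280). Now the 12 mm bar, placed between them.

Run:
```python
from geo import *
w=cloud(dict(np.load("w6.npz"))).reshape(-1,3);k=(w[:,0]>.515)&(w[:,0]<.545)&(w[:,2]>.028)&(w[:,2]<.045)&(w[:,1]>.1)&(w[:,1]<.29)
q=w[k];A=q[q[:,1]<.2];C=q[q[:,1]>.2];ya=A[:,1];yc=C[:,1];print("A",np.percentile(ya,[3,97]),"C",np.percentile(yc,[3,97]))
mid=(np.percentile(ya,97)+np.percentile(yc,3))/2;print("mid",mid)
if draw(.550,-.1002,.0622): place(.514,mid-ANV+.0014,.022+.006+.004)
r.move_ptp([.40,.16,.32],down(0))
s=eyes.snapshot("wrist");np.savez("w7.npz",**s);cv2.imwrite("pics/w7.png",s["color"][:,:,::-1]);print(r.current_time_s())
```

```text
A [0.12480584 0.13926274] C [0.25541978 0.26909471]
mid 0.19734126215235687
hit False
gap 0.01156404911270673
pulled 0.011988780307173881 [-0.1 -0.1 -0.6]
gap 0.01143036042865359 57.175
gap over caliper 0.011557000685641139
touch True [0.5145 0.1975 0.0185]
62.6583
```

View pics/w7.png

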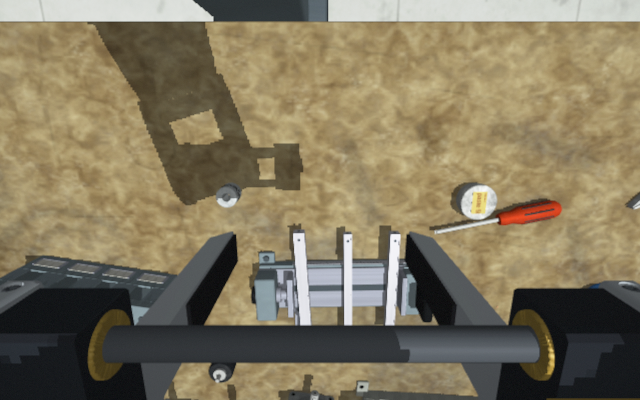

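All three bars lie across the bed at columns 300, 348 and 392, and the bin's four slots are empty. Now close the jaw.

Run:
```python
from geo import *
o=down(CY);z=.064
r.move_ptp([.5867,.3025,.14],o); print(r.move_straight([.5867,.3025,z],rate=.12,threshold=10))
hand.clamp();print("gap",r.current_finger_gap(),np.round(r.current_ee_pos(),4))
h=r.move_straight([.5885,.200,z],rate=.04,threshold=30);print(h,np.round(r.current_ee_pos(),4),r.current_contact_force().round(1))
if not h:
  for y in np.arange(.198,.1835,-.002):
    r.move_straight([.5886,y,z],rate=.02);print(y.round(4),r.current_ee_pos()[1].round(4),r.current_contact_force().round(1))
s=eyes.snapshot("wrist");np.savez("w8.npz",**s);cv2.imwrite("pics/w8.png",s["color"][:,:,::-1])
s=eyes.snapshot("scene");np.savez("s8.npz",**s);print(r.current_time_s())
```

```text
False
gap 0.014138723468176856 [0.5867 0.3024 0.064 ]
False [0.5884 0.2012 0.064 ] [ 1.2  9.4 -2.2]
0.198 0.199 [ 0.6  7.3 -1.8]
0.196 0.197 [-0.1  8.4 -2.1]
0.194 0.195 [-0.4  7.1 -1. ]
0.192 0.193 [ 1.8  7.1 -1.3]
0.19 0.191 [ 0.9  7.6 -1.9]
0.188 0.1892 [ 1.7  9.  -2.9]
0.186 0.1874 [ 3.3 10.2 -2.8]
0.184 0.1855 [ 2.4 12.1 -3.3]
70.5917
```

View pics/w8.png

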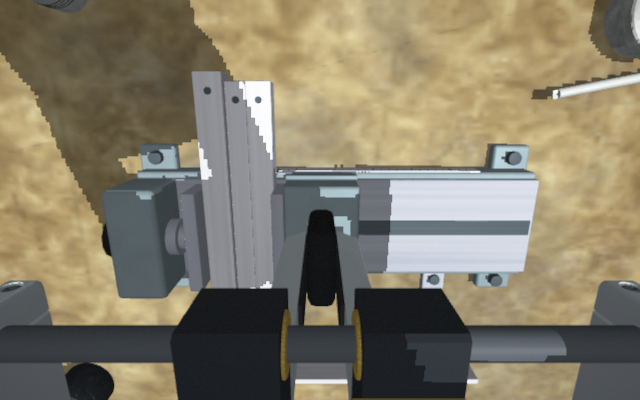

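The bars are pushed into one pack (columns 195–272) between the anvil and the jaw, and the force has risen from 7.4 to 12.1 N. Measure how far the anvil has moved.

Run:
```python
from geo import *
for f in("w5","w7","w8","s8"):
    w=cloud(dict(np.load(f+".npz"))).reshape(-1,3)
    k=(np.abs(w[:,0]-.57)<.01)&(w[:,1]>.06)&(w[:,1]<.19)&(w[:,2]>.015)
    q=w[k];b=np.round(q[:,1]/.002).astype(int)
    print(f," ".join(f"{i*2}:{np.median(q[b==i,2])*1000:.0f}" for i in sorted(set(b))))
w=cloud(dict(np.load("w8.npz"))).reshape(-1,3)
k=(w[:,0]<.545)&(w[:,2]>.028)&(w[:,2]<.045)&(w[:,1]>.09)&(w[:,1]<.18);q=w[k]
print("pack y",np.percentile(q[:,1],[2,98]))
for y in np.arange(.108,.165,.004):
    k=np.abs(q[:,1]-y)<.002; print(y.round(3),q[k,0].min().round(4) if k.any() else None,end="; ")
```

```text
w5 60:40 62:42 64:42 66:40 68:55 70:56 72:56 74:56 76:56 78:56 80:56 82:56 84:56 86:56 88:56 90:56 92:56 94:55 100:22 102:22 104:21 106:22 108:22 110:39 112:40 114:51 116:51 118:51 122:22 124:28 126:37 128:38 130:38 132:38 134:38 136:38 138:37 140:38 142:37 150:23 152:22 154:22 156:22 158:22 160:22 162:22 164:22 166:22 168:21 170:22 172:22 174:22 176:22 178:22 180:22 182:21 184:22 186:22 188:22 190:22
w7 60:40 62:44 64:47 66:55 68:55 70:56 72:56 74:56 76:56 78:56 80:56 82:56 84:56 86:56 88:56 90:56 92:55 94:47 96:24 98:22 100:22 102:22 104:22 106:22 108:22 110:21 112:51 114:51 116:52 118:43 120:22 122:22 124:39 126:38 128:38 130:38 132:38 134:37 136:38 138:38 140:29 142:21 144:22 146:22 148:22 150:22 152:22 154:22 156:22 158:22 160:22 162:22 164:22 166:22 168:21 170:22 172:22 174:22 176:22 178:21 180:22 182:22 184:22 186:22 188:22 190:22
w8 66:55 68:56 70:56 72:56 74:56 76:56 78:56 80:56 82:56 84:56 86:56 88:56 90:56 92:56 94:47 96:40 98:23 100:23 102:23 104:23 106:23 108:51 110:52 112:162 114:166 116:51 118:170 120:170 122:170 124:170 126:170 128:170 130:170 132:169 134:170 136:170 
[... 228 characters left out ...]
3 64:43 66:35 68:38 70:53 72:58 74:54 76:56 78:56 80:49 82:56 84:55 86:56 88:56 90:56 92:54 94:190 96:188 98:187 100:182 102:164 104:165 106:158 108:46 110:46 112:49 114:51 116:31 118:332 120:334 122:341 124:344 126:354 128:166 130:182 132:195 134:194 136:183 138:166 140:196 142:209 144:219 146:215 148:214 150:242 152:244 154:218 156:193 158:261 160:253 162:231 164:244 166:259 168:223 170:214 172:178 174:219 176:89 178:69 180:81 182:206 184:83 186:221 188:175 190:64
pack y [0.11546301 0.15623539]
0.108 None; 0.112 None; 0.116 0.4956; 0.12 0.4955; 0.124 0.4954; 0.128 0.4953; 0.132 0.4956; 0.136 0.4992; 0.14 0.4999; 0.144 0.4994; 0.148 0.4993; 0.152 0.4992; 0.156 0.4992; 0.16 None; 0.164 None;
```

The anvil has been pressed back about 4 mm, and the pack measures 42 mm wide as expected. I'll add 2 mm more for margin, release, and verify.

Run:
```python
from geo import *
r.move_straight([.5886,.182,.064],rate=.02);print(r.current_ee_pos()[1].round(4),r.current_contact_force().round(1))
hand.open_gripper(); r.move_straight([.5886,r.current_ee_pos()[1],.15],rate=.15)
r.move_ptp([.40,.16,.32],down(0)); r.pause(.3)
s=eyes.snapshot("wrist");np.savez("w9.npz",**s);cv2.imwrite("pics/w9.png",s["color"][:,:,::-1]);print(r.current_time_s())
w=cloud(s).reshape(-1,3);k=(np.abs(w[:,0]-.57)<.01)&(w[:,1]>.06)&(w[:,1]<.19)&(w[:,2]>.015);q=w[k];b=np.round(q[:,1]/.002).astype(int)
print(" ".join(f"{i*2}:{np.median(q[b==i,2])*1000:.0f}" for i in sorted(set(b))))
```

```text
0.1836 [ 2.4 11.9 -4.6]
74.2
60:39 62:43 64:45 66:55 68:56 70:56 72:56 74:56 76:56 78:56 80:56 82:56 84:56 86:56 88:56 90:56 92:55 94:44 96:23 98:22 100:22 102:22 104:22 106:51 108:51 110:51 112:51 114:42 116:38 118:38 120:38 122:38 124:38 126:38 128:39 130:34 132:34 134:34 136:34 138:34 140:34 142:36 144:36 146:36 148:36 150:36 152:36 154:36 156:52 158:51 160:51 162:51 164:45 166:45 168:45 170:45 172:46 174:46 176:61 178:61 180:74 182:76 184:67 186:76 188:62 190:81
```

View pics/w9.png

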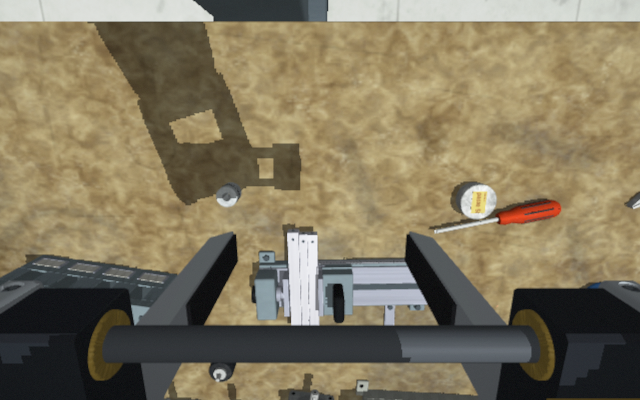

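The pack (columns 288–318) is held tight between the anvil and the jaw. The anvil plate's edge has gone from y = 112 to about 106 mm, so it is pressed back about 6 mm. The bars lie flat and the bystanders are unmoved, so I'm handing in.

```bash
python3 -c "
from bench import r
print(r.hand_in())"
```

```text
the job is handed in; nothing more can be done
None
```

I handed the job in after about 74 s of robot time: the three bars in the bin (16, 12 and 14 mm; no 10 mm bar) lie packed across the caliper bed, with the spring anvil pressed back about 6 mm of its 14 mm, the robot clear and the bystanders in place; the 16 mm bar slipped from the grip once and was picked up again, and the judge's verdict was not shown.

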